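Stand the fallen bookend back up and push it snug against the cookbooks

TASK

The bookend has fallen over and slid away from the row of cookbooks. By pushing only, without ever lifting it off the worktop, tip it back up onto its steel foot, then slide it along until the back of its upright rests flat against the cover of the end book, centred on it. Leave the books standing in their row and the other kitchen things where they are.

Things in the scene. Friction and masses are not known exactly. Their poses are not given: they have to be found in the camera images.
- bookend: L-shaped bookend, 100 mm wide, 0.5-0.8 kg: steel foot at a right angle to an oak upright. Starts lying on its back, foot up, upright pointing at the books. Origin: middle of the heel edge (outer corner line of foot underside and upright back). x along heel edge; y along upright (level as it lies, up when standing); z along foot (up as it lies, level and away from the books when standing)
- upright_top (a point): middle of the upright's free end (bookend frame y 140, z 9 mm; same axes). The light oak upright fills x +-50, y 0 to 140, z 0 to 18 mm of the bookend frame. As it lies, this end is 25 to 110 mm short of the end book's cover, and the bookend is turned up to 0.25 rad against the row
- foot_end (a point): middle of the foot's end face (bookend frame y 11, z 100 mm; same axes). The heavy steel foot fills x +-50, y 0 to 22, z 0 to 100 mm. This is the top as it lies, and the end farthest from the books when standing. Pushed near here, away from the books, the bookend turns about its heel edge, which stays on the worktop; past about 30 deg it drops onto its foot by itself
- end_book: brown end cookbook of a row of four, upright, 150 deep (x) x 30 thick (y) x 205 mm tall (z), 0.7 kg. Origin: centre of its underside. +y points along the row to the other books (as deep, 200-225 mm tall) and the fixed bread bin that backs them; they all stand close together, so the row gives under 4 mm when pushed in +y. Its free cover faces -y
- end_cover (a point): middle of the lower edge of the end book's free cover, on the worktop. Axes as the end book: x along the cover (it spans +-75 mm), -y out of the cover towards the bookend, z up.
- book_a: grey cookbook next to the bread bin, 36 mm thick, 215 mm tall; origin at the centre of its underside, z up
- book_b: slate cookbook, second from the bread bin, 26 mm thick, 200 mm tall; origin at the centre of its underside, z up
- book_c: sand cookbook beside the end book, 32 mm thick, 225 mm tall; origin at the centre of its underside, z up
- mug: white mug, 80 mm across, 90 mm tall, loose bystander; origin at the centre of its underside
- spice_jar_a: spice jar, 46 mm across, 85 mm tall, loose bystander; origin at the centre of its underside
- spice_jar_b: a like spice jar, loose bystander; origin at the centre of its underside
- oil_bottle: green glass oil bottle, 64 mm across, 220 mm tall, loose bystander on the robot's side of the books; origin at the centre of its underside
- pepper_mill: wooden pepper mill, 52 mm across, 150 mm tall, loose bystander on the robot's side of the books; origin at the centre of its underside
Mind the look-alikes: they are no part of the job. Of the things that look like the bookend, take the one that is nearest to the robot's base at the start. What is shaped like the book_c but red is not meant.

How it is judged:
By the outcome, as a careful person would: the job done as asked, in the order asked, and still so for the second after the job is handed in, with the robot touching nothing.
It also fails if it takes over 58 s, if anything falls off the work surface, if the arm or the gripper's body presses on something with over 40 N, if the wrist force passes 120 N, or if a joint passes its speed limit or range.

ROBOT

A 6-joint arm with a two-finger parallel gripper is mounted at the origin on the work surface. World frame = base frame: x ahead of the robot, y to its left, z up, the work surface at z = 0. Lengths are in mm, angles in degrees, forces in N, time in s.
With the tool pointing down it reaches from about 300 to 850 mm from the base axis. Payload 4.2 kg.
Tool frame: the origin (TCP) lies midway between the tips of the shut fingers; the grasp point (between the pads) lies 19 mm behind it (env.grasp_offset is the distance from the TCP to the grasp point, in mm); z points along the fingers, y is the line along which they close (so a half turn about z gives the same grasp; the last joint's range is limited). The gripper opens to 91 mm and grips with 3 to 60 N. Pads are 32 mm wide; open, the fingers measure 118 mm over their backs; the gripper's body (76 mm by 178 mm) begins 60 mm behind the grasp point.
Start: joints at [67.323, 18.312, 89.639, -0, 72.044, -1.146], TCP at [211.038, 534.889, 213.976] pointing down, gripper open.
Joint ranges: [-177.97, 177.97], [-48.28, 115.42], [12.27, 149.76], [-77.06, 257.06], [2.81, 150.46], [-146.56, 146.56]. Speed limits (degrees/s): [147.25, 147.25, 180, 180, 180, 180].

INTERFACE

Orientations are given as [roll, pitch, yaw] about the fixed x, y, z axes, in that order (R = Rz(yaw) Ry(pitch) Rx(roll)).
In Python, from workcell import env, optics gives the robot as it stands. The module is installed in compiled form; this text tells all that it offers.
- The arm moves only by the tool send_rows, never from a script. Its argument "targets" is a list that holds one entry, the list of rows, each a list of 7 numbers: the turn, a rotation vector about the world's x, y, z scaled (see below), then the shift along the world's x, y, z scaled (see below), then the closure, from -1 (fully open) to 1 (shut). In form: [[[rx, ry, rz, x, y, z, gripper], ...]]. A call has 1 to 12 rows; each row shifts and turns the commanded pose from where the row before left it; what a row does not reach is not made up. The controller multiplies each number of a shift by 0.2 m and each number of a turn by pi/2 rad. A row lasts 1/10 s, in which the tool goes at most 50 mm and 8.59 degrees, less where a joint would pass 70% of its speed; a pose out of reach is approached as far as the arm can. A call with a number of a shift or a turn outside -1 to 1 is refused whole. A call with a gripper value outside its range is refused whole. The fingers move at their own pace and stop on an object; "grip_force" is the grip in N (left out, the last holds). Time passes only in rows, so rows that do not move let the fingers close. It gives the time, the measured TCP pose, the force, the opening and the grip force at its end, in the units of the state.
- env.state(): the state, without advancing time (a new reading comes with each control period).
- optics.grab_frame(name): name is "side" or "top"; returns (picture, depth): 420x560x3 uint8, red, green, blue; 420x560 float32, mm along the optical axis (not along the pixel's ray), 0 where there is no reading.
- optics.camera_info(name): a dict with "camera_matrix" (3x3 intrinsics, pixels), "R" (3x3) and "t" (3): a world point X has camera coordinates R X + t. Camera axes: x right, y down, z forward; pixel columns grow to the right and rows downward; lengths in mm; the calibration is good to about 2 mm. A picture is of the moment at which its call begins. camera_info takes no time and is no camera call.
- env.job_done(): hands the job in; it is judged then, once.
Trained networks look in the newest picture that a camera, given by its name, has taken for a name from the list of things; names that differ only in an ending like _2 or _b are one class to them, and where a whole thing is asked for, a point or a joint stands for the part that bears it (a point fixed in the world has none). Each returns a list of dicts, best first, with "conf" (0 to 1); they miss things now and then, are a little off and sometimes report something else, mostly with a low value. They report only what shows in the picture. A call takes as long as a camera call. They do not tell look-alikes from the thing itself.
- optics.silhouettes(camera, name): "mask" (420x560 bool, what is visible of it) and "at" ([column, row] in pixels, amid what is visible of it).
- optics.place_of(camera, name): "at" ([column, row] in pixels: a listed point, or the origin of a listed thing).
The state is a dict: "time_s": time; "qpos": joint angles; "qvel": joint speeds; "effort": joint torques, N m; "ee_pos": TCP position; "ee_rot": TCP orientation; "force": force on the tool from outside, world axes, zero at the start; "torque": the same for the moment, N m; "gripper_width": finger opening in mm; "gripper_force": force on a finger pad.
Only numpy, scipy, OpenCV 4.12 (cv2) and the standard library are available. Lean on these libraries where they do the work, as an engineer would, in place of code of your own. Each camera call takes 0.05 s, during which the arm holds its last target. There are 200 camera calls.

## Working session

There is one attempt and no reset: what is moved stays moved. The work goes in short steps, Python scripts to look and compute and a tool call to move; the robot and the scene stay as the last step left them, time stands still between calls to the robot, and variables do not carry over. Pictures are saved under pics/ and viewed, at most 10 in all, crops included, and the job is handed in when it is done.

Besides the shell and the picture viewer there is one more tool, called after "Request:" as a command line: name --argument value ..., lists and objects as JSON in quotes. send_rows: Moves the arm, as the interface text tells. Its arguments: {"type":"object","properties":{"targets":{"type":"array"},"grip_force":{"type":"number"}},"required":["targets"]}

```bash
mkdir -p pics
cat > h.py <<'E'
import numpy as np, cv2
from workcell import env, optics
def cloud(name):
    im,d=optics.grab_frame(name); c=optics.camera_info(name)
    K=np.array(c["camera_matrix"]);R=np.array(c["R"]);t=np.array(c["t"])
    v,u=np.mgrid[0:420,0:560]
    P=np.stack([(u-K[0,2])/K[0,0]*d,(v-K[1,2])/K[1,1]*d,d],-1)
    W=(P-t)@R; W[d==0]=np.nan
    return im,W
E
python3 - <<'E'
from h import *
ims=[]
for n in("side","top"):
    im,W=cloud(n); cv2.imwrite(f"pics/{n}0.png",im[:,:,::-1]); np.savez(f"{n}0.npz",im=im,W=W)
    c=optics.camera_info(n); print(n,-np.array(c["R"]).T@c["t"])
    for k in("bookend","end_book","end_cover","upright_top","foot_end","book_c","oil_bottle","pepper_mill","mug","spice_jar_a"):
        f=optics.silhouettes if k not in("end_cover","upright_top","foot_end") else optics.place_of
        for r in f(n,k):
            a=np.array(r["at"]);
            w=np.nanmedian(W[r["mask"]],0).round() if "mask" in r else W[int(a[1]),int(a[0])].round()
            print(k,round(r["conf"],2),a.round(),w)
E
```

```text
side [533.8318071  357.28399539 972.80270316]
bookend 0.74 [177. 343.] [769. 367.  18.]
bookend 0.7 [226.  77.] [ 661. -273.   21.]
bookend 0.57 [298. 173.] [479. -29.  18.]
end_book 0.74 [296. 221.] [498. 145. 201.]
end_book 0.7 [297. 252.] [497. 208. 196.]
upright_top 0.77 [146. 328.] [847. 331.   1.]
upright_top 0.72 [215.  60.] [ 700. -402.   -6.]
upright_top 0.68 [222. 190.] [676.   1.   6.]
upright_top 0.6 [308. 207.] [458.  53.   8.]
foot_end 0.91 [188. 356.] [nan nan nan]
foot_end 0.79 [294. 144.] [490. -78.  99.]
foot_end 0.79 [230.  76.] [ 643. -270.  101.]
foot_end 0.34 [366. 296.] [359. 285. 136.]
book_c 0.87 [299. 274.] [497. 245. 210.]
book_c 0.85 [447. 296.] [199. 289. 179.]
book_c 0.62 [298. 241.] [499. 182. 220.]
book_c 0.6 [297. 254.] [497. 208. 196.]
oil_bottle 0.76 [375. 290.] [346. 275. 147.]
pepper_mill 0.75 [365. 249.] [348. 177.  77.]
pepper_mill 0.55 [298. 174.] [479. -29.  18.]
pepper_mill 0.24 [295. 272.] [498. 245. 210.]
mug 0.61 [217. 185.] [671.  -5.  46.]
spice_jar_a 0.63 [216. 240.] [670. 146.  83.]
spice_jar_a 0.55 [297. 219.] [498. 145. 201.]
spice_j
[... 389 characters left out ...]
 22.]
upright_top 0.58 [300. 224.] [462.  49.  16.]
foot_end 0.94 [165. 120.] [727. 389. 100.]
foot_end 0.89 [345. 210.] [492. -62.  97.]
foot_end 0.89 [426. 148.] [ 647. -271.   95.]
foot_end 0.58 [340. 147.] [655. -56.  85.]
book_c 0.92 [219. 208.] [497. 241. 211.]
book_c 0.87 [200. 339.] [202. 278. 219.]
book_c 0.81 [245. 205.] [495. 181. 221.]
book_c 0.7 [229. 208.] [500. 213. 196.]
oil_bottle 0.73 [326. 216.] [478. -21.  18.]
oil_bottle 0.61 [216. 274.] [342. 257. 148.]
pepper_mill 0.69 [257. 269.] [344. 160. 102.]
pepper_mill 0.23 [257. 207.] [496. 147. 200.]
mug 0.9 [314. 143.] [674.   5.  23.]
spice_jar_a 0.76 [262. 145.] [668. 139.  82.]
spice_jar_a 0.63 [342. 141.] [663. -62.  83.]
```

View pics/side0.png

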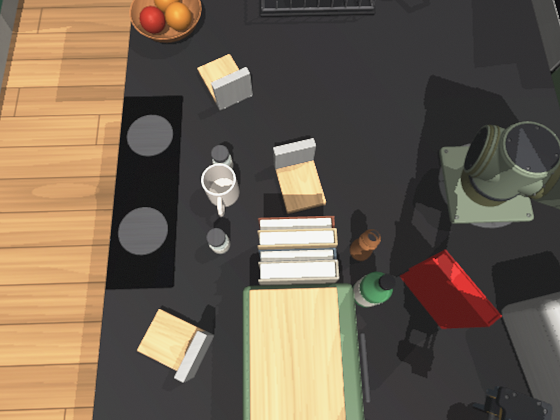

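View pics/top0.png

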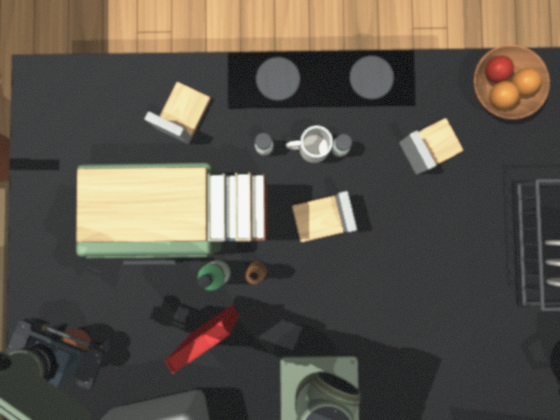

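Run:
```python
from h import *
for n in("side","top"):
    z=np.load(f"{n}0.npz"); W=z["W"]; X,Y,Z=np.moveaxis(W,-1,0)
    box=(X>400)&(X<570)&(Y>-110)&(Y<90)
    for nm,m in(("foot",box&(Z>88)&(Z<112)),("upr",box&(Z>12)&(Z<24)),("book",(X>390)&(X<600)&(Y>100)&(Y<160)&(Z>193)&(Z<209)),("cover",(X>390)&(X<600)&(Y>100)&(Y<160)&(Z>20)&(Z<185))):
        m=cv2.morphologyEx(m.astype(np.uint8),cv2.MORPH_OPEN,np.ones((2,2)))>0
        p=W[m]
        if len(p)<10: print(n,nm,len(p)); continue
        r=cv2.minAreaRect(p[:,:2].astype(np.float32)); print(n,nm,len(p),np.median(p,0).round(1),np.round(r[0],1),np.round(r[1],1),round(r[2],1),cv2.boxPoints(r).round(0).tolist())
    for nm,c in(("mill",(348,170)),("bottle",(342,262)),("red",(200,285))):
        m=(np.hypot(X-c[0],Y-c[1])<60)&(Z>30); print(nm,np.nanpercentile(W[m],[2,50,98],axis=0).round().tolist())
im=np.load("side0.npz")["im"]; top=np.load("top0.npz")["im"]
a=cv2.resize(im[120:260,240:400],None,fx=2.4,fy=2.4,interpolation=2); b=cv2.resize(top[130:270,225:385],None,fx=2.4,fy=2.4,interpolation=2)
cv2.imwrite("pics/crop.png",np.hstack([a,b])[:,:,::-1])
print(env.state())
```

```text
side foot 419 [nan nan nan] [480.1 -89.9] [132.   17.5] 31.9 [[419.0, -117.0], [429.0, -132.0], [541.0, -62.0], [531.0, -48.0]]
side upr 1793 [nan nan nan] [471.1  -6.3] [103.8 125.3] 12.2 [[407.0, 44.0], [434.0, -79.0], [535.0, -57.0], [509.0, 66.0]]
side book 919 [nan nan nan] [473.9 137.7] [189.7  58.1] 16.5 [[375.0, 139.0], [391.0, 83.0], [573.0, 137.0], [557.0, 193.0]]
side cover 0
mill [[318.0, 147.0, 32.0], [346.0, 174.0, 103.0], [356.0, 185.0, 148.0]]
bottle [[315.0, 242.0, 43.0], [347.0, 275.0, 148.0], [396.0, 299.0, 221.0]]
red [[161.0, 237.0, 38.0], [200.0, 287.0, 189.0], [237.0, 336.0, 225.0]]
top foot 364 [nan nan nan] [nan nan] [0. 0.] 0.0 [[nan, nan], [nan, nan], [nan, nan], [nan, nan]]
top upr 1599 [nan nan nan] [472.   -5.8] [100.3 120.4] 12.6 [[410.0, 42.0], [436.0, -76.0], [534.0, -54.0], [508.0, 64.0]]
top book 720 [nan nan nan] [505.  141.9] [ 27.2 181.6] 80.7 [[413.0, 143.0], [592.0, 114.0], [597.0, 141.0], [418.0, 170.0]]
top cover 171 [nan nan nan] [500.1 135.4] [  4.1 160.5] 88.5 [[420.0, 135.0], [580.0, 131.0], [580.0, 135.0], [420.0, 140.0]]
mill [[318.0, 1
[... 183 characters left out ...]
, [236.0, 334.0, 226.0]]
{'time_s': 1.1, 'qpos': array([ 6.73223341e+01,  1.83128903e+01,  8.96406252e+01,  3.08404204e-04,
        7.20438583e+01, -1.14508337e+00]), 'qvel': array([-0.099066  ,  0.00314545,  0.00753714,  0.05736704, -0.06179075,
        0.01591595]), 'effort': array([ 3.63692934e-04, -4.12356663e+01, -2.32237548e+01,  7.24993693e-02,
        3.76153691e-02, -1.11473378e-05]), 'ee_pos': array([211.03416338, 534.87855451, 213.9549572 ]), 'ee_rot': array([ 1.79997368e+02, -2.40844224e-04,  1.58467322e+02]), 'force': array([ 0.09220362,  1.29144371, -0.30903621]), 'torque': array([ 0.00236288, -0.02895637, -0.0217518 ]), 'gripper_force': 0.0, 'gripper_width': 91.34637678324107}
```

View pics/crop.png

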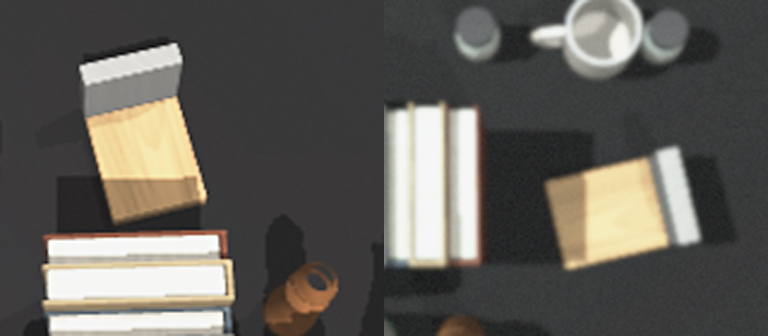

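The bookends are at side pixels (298,173), (226,77) and (177,343). Their distances from the base are about 480, 715 and 850 mm, so the one at (298,173) is meant. The crop confirms it: it lies foot up, with its upright towards the books. I'll refine the pose and the row line while I start moving.

Run:
```python
from h import *
for n in("side","top"):
    W=np.load(f"{n}0.npz")["W"].reshape(-1,3); W=W[np.isfinite(W).all(1)]; X,Y,Z=W.T
    box=(X>400)&(X<570)&(Y>-110)&(Y<90)
    ft=W[box&(Z>94)&(Z<106)]; up=W[box&(Z>14)&(Z<22)]
    d=np.array([-.217,.976]);e=np.array([.976,.217])
    for nm,p in(("foot",ft),("upr",up)):
        print(n,nm,len(p),"e",np.percentile(p[:,:2]@e,[1,50,99]).round(1),"d",np.percentile(p[:,:2]@d,[1,50,99]).round(1))
    # yaw from upright: side edges
    s=up[:,:2]@d; q=up[:,:2]@e; b=[(c,np.percentile(q[abs(s-c)<4],3),np.percentile(q[abs(s-c)<4],97)) for c in range(-120,10,8) if (abs(s-c)<4).sum()>30]
    if len(b)>3: b=np.array(b); print("slopes deg",[np.degrees(np.polyfit(b[:,0],b[:,i],1)[0]).round(2) for i in(1,2)], b[:,1:].mean(0))
    for z0,z1 in((193,209),(215,230),(30,185)):
        bk=W[(X>400)&(X<600)&(Y>110)&(Y<205)&(Z>z0)&(Z<z1)]
        xs=[(c,np.percentile(bk[abs(bk[:,0]-c)<5,1],4)) for c in range(435,566,10) if (abs(bk[:,0]-c)<5).sum()>8]
        if len(xs)>4: f=np.polyfit(*np.array(xs).T,1); print("row",z0,len(bk),"slope",np.degrees(f[0]).round(2),"y@500",np.polyval(f,500).round(1),"x",np.percentile(bk[:,0],[1,99]).round(1))
```

```text
side foot 381 e [413.8 462.1 510.9] d [-186.3 -174.4 -163.7]
side upr 1722 e [413.  463.  511.4] d [-165.2 -105.5  -47.2]
slopes deg [np.float64(0.95), np.float64(-0.07)] [415.8569794  508.81010804]
row 193 1368 slope -0.23 y@500 134.9 x [424.6 569.5]
row 215 1342 slope 0.07 y@500 165.3 x [424.6 568.7]
top foot 350 e [414.4 462.3 511.8] d [-185.7 -174.7 -163.8]
top upr 1470 e [414.1 462.8 511.7] d [-163.9 -106.2  -47.3]
slopes deg [np.float64(0.84), np.float64(0.04)] [416.96960504 509.19695313]
row 193 1000 slope -0.49 y@500 135.0 x [424.1 568.6]
row 215 966 slope -0.17 y@500 165.3 x [424.8 567.5]
row 30 180 slope -0.08 y@500 134.4 x [424.4 570.2]
```

Request:
send_rows --targets '[[[0,0,0,0,0,0.25,1],[0,0,0,0,0,0.25,1],[0,0,-0.07,0.05,-0.1,0.2,1],[0,0,-0.07,0.1,-0.22,0,1],[0,0,-0.07,0.1,-0.22,0,1],[0,0,-0.07,0.1,-0.22,0,1],[0,0,-0.07,0.1,-0.22,0,1],[0,0,-0.07,0.1,-0.22,0,1],[0,0,-0.07,0.1,-0.22,0,0],[0,0,-0.07,0.1,-0.22,0,-0.3],[0,0,-0.062,0.1,-0.22,0,-0.5],[0,0,0,0.1,-0.22,0,-0.5]]]'

```text
time_s: 2.3
ee_pos: [401.4, 117.0, 354.3]
ee_rot: [179.9, -0.0, 102.4]
force: [1.2, 1.2, -0.9]
gripper_width: 59.4
gripper_force: 0.0
```

Request:
send_rows --targets '[[[0,0,0,0.13,-0.21,0,-0.5],[0,0,0,0.13,-0.21,0,-0.5],[0,0,0,0.138,-0.21,0,-0.5],[0,0,0,0,-0.108,-0.22,-0.5],[0,0,0,0,0,-0.25,-0.5],[0,0,0,0,0,-0.25,-0.5],[0,0,0,0,0,-0.25,-0.5],[0,0,0,0,0,-0.23,-0.5],[0,0,0,0,0,-0.16,-0.5],[0,0,0,0,0,0,-0.5]]]'

```text
time_s: 3.3
ee_pos: [477.0, -28.3, 78.3]
ee_rot: [-179.5, -0.2, 102.5]
force: [-0.4, 0.1, 0.2]
gripper_width: 68.5
gripper_force: 0.0
```

Request:
send_rows --targets '[[[0,0,0,0.023,-0.04,0.02,-0.5],[0,0,0,0.011,-0.05,0,-0.5],[0,0,0,0.011,-0.05,0,-0.5],[0,0,0,0.011,-0.05,0,-0.5],[0,0,0,0.011,-0.05,0,-0.5],[0,0,0,0.011,-0.05,0,-0.5],[0,0,0,0.011,-0.05,0,-0.5]]]'

```text
time_s: 4.0
ee_pos: [498.3, -97.7, 86.0]
ee_rot: [-180.0, 0.0, 102.5]
force: [0.6, 0.8, -0.0]
gripper_width: 68.2
gripper_force: 0.0
```

Run:
```python
from h import *
im,W=cloud("side"); t,W2=cloud("top")
f=lambda i:cv2.resize(i,None,fx=2.4,fy=2.4,interpolation=2)
cv2.imwrite("pics/tip1.png",np.hstack([f(im[90:230,220:380]),f(t[140:280,265:425])])[:,:,::-1])
```

```text
(no output)
```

View pics/tip1.png

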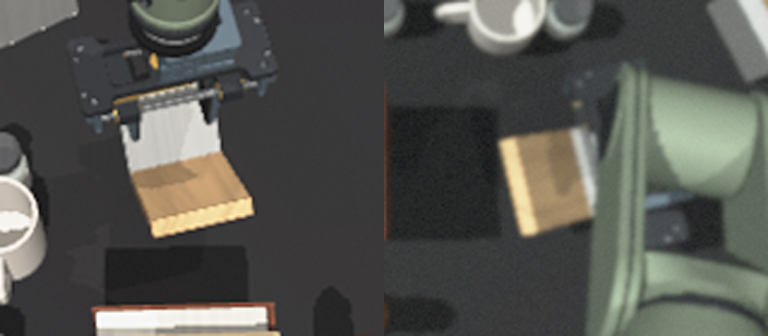

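The left half shows the foot (about pixel 170,135) leaning back against the fingers, and the upright's free end (200,215) has risen. It's tipping properly, so I'll keep going.

Request:
send_rows --targets '[[[0,0,0,0.011,-0.05,0,-0.5],[0,0,0,0.011,-0.05,0,-0.5],[0,0,0,0.011,-0.05,0,-0.5],[0,0,0,0.011,-0.05,0,-0.5],[0,0,0,0,0,0,-0.5],[0,0,0,0,0,0,-0.5]]]'

```text
time_s: 4.7
ee_pos: [506.9, -136.5, 85.9]
ee_rot: [-180.0, -0.0, 102.4]
force: [0.4, -0.4, 0.7]
gripper_width: 68.5
gripper_force: 0.0
```

Run:
```python
from h import *
im,W=cloud("side"); t,W2=cloud("top")
f=lambda i:cv2.resize(i,None,fx=2.4,fy=2.4,interpolation=2)
cv2.imwrite("pics/tip2.png",np.hstack([f(im[70:210,220:380]),f(t[140:280,265:425])])[:,:,::-1])
```

```text
(no output)
```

View pics/tip2.png

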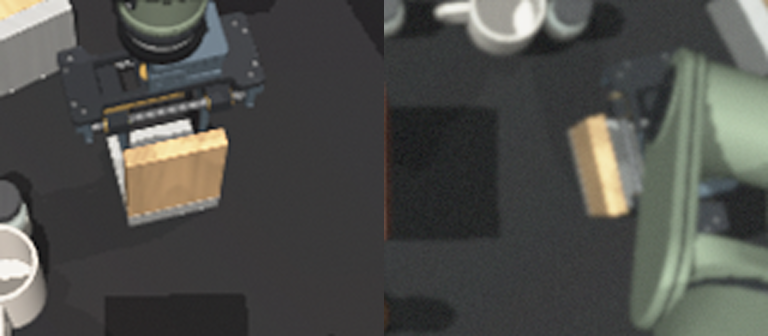

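It's now standing, with the oak upright vertical at about (175,175) in the left half. I'll back off over the foot and measure.

Request:
send_rows --targets '[[[0,0,0,0,0,0.1,-0.5],[0,0,0,0,0,0.1,-0.5],[0,0,0,0.04,-0.2,0.1,-0.5],[0,0,0,0.04,-0.2,0,-0.5],[0,0,0,0,0,0,-0.5]]]'

```text
time_s: 5.3
ee_pos: [524.6, -220.1, 146.8]
ee_rot: [179.8, 0.2, 102.3]
force: [-0.3, 0.8, -0.5]
gripper_width: 68.3
gripper_force: 0.0
```

```bash
cat > m.py <<'E'
from h import *
def rect(n,W,z0,z1,x0=400,x1=600,y0=-260,y1=133):
    p=W.reshape(-1,3); p=p[np.isfinite(p).all(1)]
    p=p[(p[:,2]>z0)&(p[:,2]<z1)&(p[:,0]>x0)&(p[:,0]<x1)&(p[:,1]>y0)&(p[:,1]<y1)]
    if len(p)<20: print(n,z0,len(p)); return
    r=cv2.minAreaRect(p[:,:2].astype(np.float32)); print(n,z0,len(p),np.round(r[0],1),np.round(r[1],1),round(r[2],2),cv2.boxPoints(r).round(0).tolist())
E
python3 - <<'E'
from m import *
for n in("side","top"):
    im,W=cloud(n); rect(n,W,134,145); rect(n,W,15,28)
    rect(n,np.load(n+"0.npz")["W"],92,106,590,720,-340,-200)
    cv2.imwrite(f"pics/{n}3.png",im[:,:,::-1])
print(env.state()["ee_pos"])
E
```

```text
side 134 333 [ 514.  -149.2] [ 99.6 153.4] 19.21 [[442.0, -93.0], [492.0, -238.0], [586.0, -205.0], [536.0, -60.0]]
side 15 399 [ 502.2 -129.8] [ 99.8 102. ] 12.49 [[442.0, -91.0], [465.0, -190.0], [562.0, -169.0], [540.0, -69.0]]
side 92 363 [ 642.2 -264.3] [99.8 25.2] 25.25 [[592.0, -274.0], [602.0, -297.0], [693.0, -254.0], [682.0, -232.0]]
top 134 317 [ 504.1 -140.5] [ 99.2 125.4] 10.91 [[444.0, -88.0], [467.0, -211.0], [565.0, -193.0], [541.0, -70.0]]
top 15 836 [ 503.1 -129. ] [100.  100.9] 12.57 [[443.0, -91.0], [465.0, -189.0], [563.0, -167.0], [541.0, -69.0]]
top 92 371 [ 643.6 -264.6] [98.8 25.1] 26.1 [[594.0, -275.0], [605.0, -298.0], [693.0, -254.0], [682.0, -232.0]]
[ 522.71671931 -216.4018515   145.66713249]
```

Standing with no slip: the heel midpoint is at (492,-80), turned 12.5°. A pusher squared to the row should meet the foot's rear left corner (465,-190) first and turn the bookend straight while it advances.

Request:
send_rows --targets '[[[0,0,-0.069,-0.05,0,0,-0.5],[0,0,-0.069,-0.055,-0.01,0,-0.5],[0,0,0,0,0,-0.2,-0.5],[0,0,0,0,0,-0.2,-0.5],[0,0,0,0,0,-0.18,-0.5],[0,0,0,0,0,-0.08,-0.5],[0,0,0,0,0,0,-0.5]]]'

```text
time_s: 6.1
ee_pos: [499.5, -216.0, 11.3]
ee_rot: [-179.6, -0.2, 90.1]
force: [-0.3, -0.5, 0.1]
gripper_width: 68.5
gripper_force: 0.0
```

```bash
python3 -c "
from h import *
s=env.state();print(s['ee_pos'],s['ee_rot'],s['force'])"
```

```text
[ 499.52102382 -215.98466335   11.31259632] [-179.6225312    -0.19668397   90.14492318] [-0.2959582  -0.49272048  0.09495892]
```

Request:
send_rows --targets '[[[0,0,0,0.02,0.03,0,-0.5],[0,0,0,0,0.03,0,-0.5],[0,0,0,0,0.03,0,-0.5],[0,0,0,0,0.03,0,-0.5],[0,0,0,0,0.03,0,-0.5],[0,0,0,0,0.03,0,-0.5],[0,0,0,0,0.03,0,-0.5],[0,0,0,0,0.03,0,-0.5],[0,0,0,0,0.03,0,-0.5],[0,0,0,0,0.03,0,-0.5]]]'

```text
time_s: 7.1
ee_pos: [506.9, -159.0, 15.1]
ee_rot: [179.8, 0.1, 90.1]
force: [0.3, -5.4, 0.1]
gripper_width: 68.1
gripper_force: 2.5
```

Run:
```python
from m import *
for n in("side","top"):
    im,W=cloud(n); rect(n,W,134,145,y0=-200); rect(n,W,15,26,y0=-200)
    cv2.imwrite(f"pics/{n}4.png",im[:,:,::-1])
s=env.state();print(s["ee_pos"],s["ee_rot"],s["force"])
```

```text
side 134 1131 [ 505.4 -117.3] [177.3 155.6] 0.42 [[416.0, -40.0], [417.0, -196.0], [595.0, -194.0], [593.0, -39.0]]
side 15 383 [513.8 -94.9] [ 99.2 109.6] 0.43 [[464.0, -40.0], [465.0, -150.0], [564.0, -149.0], [563.0, -40.0]]
top 134 560 [529.8 -97.8] [131.8 189.6] 69.27 [[418.0, -126.0], [595.0, -193.0], [642.0, -70.0], [464.0, -3.0]]
top 15 874 [514.8 -88.5] [100.4  98.1] 89.12 [[465.0, -138.0], [563.0, -139.0], [565.0, -39.0], [467.0, -38.0]]
[ 506.84026936 -158.06333553   15.0415063 ] [1.79859858e+02 3.34835466e-02 9.00855321e+01] [ 1.06591081 -1.53422501  0.5188721 ]
```

View pics/side4.png

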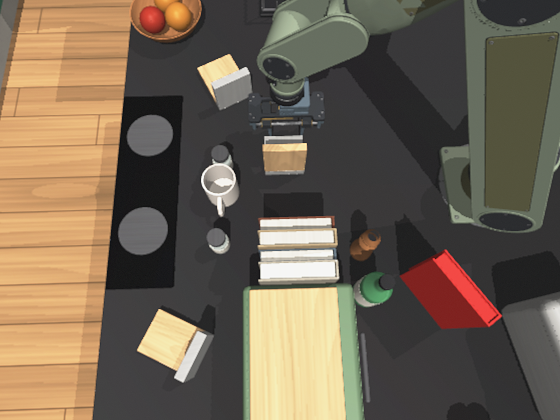

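The bookend is now square to the row, standing at side pixel (285,155) with its centre at x≈514.5 and heel at y≈-39. It needs -17.5 mm sideways over 173 mm forward, so I'll push it along a gentle S-curve.

Request:
send_rows --targets '[[[0,0,0.02,-0.001,0.05,0,-0.5],[0,0,0.02,-0.0025,0.05,0,-0.5],[0,0,0.02,-0.004,0.05,0,-0.5],[0,0,0.02,-0.0055,0.05,0,-0.5],[0,0,0.02,-0.007,0.05,0,-0.5],[0,0,0.02,-0.0085,0.049,0,-0.5],[0,0,0.02,-0.01,0.049,0,-0.5],[0,0,0,-0.011,0.049,0,-0.5]]]'

```text
time_s: 8.0
ee_pos: [497.9, -79.6, 15.0]
ee_rot: [179.8, 0.2, 102.7]
force: [2.6, -6.5, 0.9]
gripper_width: 68.4
gripper_force: 3.0
```

```bash
cat > look.py <<'E'
from m import *
import sys
y0=float(sys.argv[1])
for n in("side","top"):
    im,W=cloud(n); rect(n,W,15,26,430,590,y0,128); rect(n,W,133,146,430,590,y0+70,128)
    cv2.imwrite(f"pics/{n}_{int(y0)}.png",im[:,:,::-1])
s=env.state();print(s["time_s"],s["ee_pos"],s["ee_rot"],s["force"])
E
python3 look.py -75
```

```text
side 15 642 [489.7 -12.9] [ 99.9 104.7] 12.8 [[429.0, 27.0], [453.0, -75.0], [550.0, -53.0], [527.0, 49.0]]
side 133 379 [480.4  28.4] [100.1  19.1] 11.94 [[429.0, 27.0], [433.0, 9.0], [531.0, 29.0], [527.0, 48.0]]
top 15 881 [490.4 -11.6] [ 99.7 104.5] 12.56 [[430.0, 29.0], [453.0, -73.0], [550.0, -52.0], [528.0, 50.0]]
top 133 311 [480.8  30.6] [99.8 18. ] 12.44 [[430.0, 29.0], [434.0, 11.0], [531.0, 33.0], [528.0, 50.0]]
8.1 [496.58912269 -78.23034078  14.63494824] [ 1.79906891e+02 -6.19404671e-03  1.02694128e+02] [0.26135493 0.40608511 1.11974091]
```

Request:
send_rows --targets '[[[0,0,-0.028,-0.0095,0.049,0,-0.5],[0,0,-0.028,-0.0075,0.05,0,-0.5],[0,0,-0.028,-0.0055,0.05,0,-0.5],[0,0,-0.028,-0.0033,0.05,0,-0.5],[0,0,-0.028,-0.001,0.05,0,-0.5],[0,0,0,0,0.05,0,-0.5],[0,0,0,0,0.05,0,-0.5]]]'

```text
time_s: 8.8
ee_pos: [490.9, -10.1, 14.5]
ee_rot: [180.0, 0.1, 90.1]
force: [0.4, -6.1, 2.0]
gripper_width: 68.1
gripper_force: 3.2
```

```bash
python3 look.py -9
```

```text
side 15 673 [498.2  28.6] [99.2 48.2] 1.11 [[448.0, 52.0], [449.0, 4.0], [548.0, 6.0], [547.0, 54.0]]
side 133 403 [498.3  98.9] [100.   18.4] 0.12 [[448.0, 108.0], [448.0, 90.0], [548.0, 90.0], [548.0, 108.0]]
top 15 764 [499.2  63.6] [ 56.9 100.4] 89.24 [[449.0, 36.0], [549.0, 34.0], [550.0, 91.0], [449.0, 93.0]]
top 133 297 [499.7 100.4] [17.  97.4] 89.3 [[451.0, 92.0], [548.0, 91.0], [549.0, 108.0], [451.0, 109.0]]
8.9 [490.62009843  -8.62073261  14.18726932] [-1.79986419e+02 -4.36201041e-02  9.00841537e+01] [-0.98627589 -0.65255813 -0.40902181]
```

Request:
send_rows --targets '[[[0,0,0,-0.005,0.04,0,-0.5],[0,0,0,-0.005,0.04,0,-0.5],[0,0,0,0,0.02,0,-0.5],[0,0,0,0,0.01,0,-0.5],[0,0,0,0,0.01,0,-0.5],[0,0,0,0,0.005,0,-0.5]]]'

```text
time_s: 9.5
ee_pos: [488.8, 14.7, 14.1]
ee_rot: [180.0, 0.1, 90.1]
force: [0.1, -7.1, 1.5]
gripper_width: 68.7
gripper_force: 3.2
```

```bash
python3 look.py 15
```

```text
side 15 745 [496.7  51.8] [99.9 58.7] 2.35 [[446.0, 79.0], [448.0, 20.0], [548.0, 25.0], [545.0, 83.0]]
side 133 1
top 15 631 [497.2  96.9] [99.9 62.4] 0.18 [[447.0, 128.0], [447.0, 66.0], [547.0, 66.0], [547.0, 128.0]]
top 133 216 [497.5 122.1] [12.3 97.3] 89.31 [[449.0, 117.0], [546.0, 115.0], [546.0, 128.0], [449.0, 129.0]]
9.6 [488.84549963  14.7877651   14.14570071] [1.79997129e+02 6.27434309e-02 9.00964516e+01] [ 0.08453734 -4.83892763  1.38826116]
```

Request:
send_rows --targets '[[[0,0,0,0,0.005,0,-0.5],[0,0,0,0,0.005,0,-0.5],[0,0,0,0,0.005,0,-0.5]]]'

```text
time_s: 9.9
ee_pos: [488.8, 16.5, 14.2]
ee_rot: [-180.0, 0.2, 90.2]
force: [-0.9, -12.9, 1.9]
gripper_width: 68.4
gripper_force: 6.7
```

Request:
send_rows --targets '[[[0,0,0,0,0.003,0,-0.5],[0,0,0,0,0,0,-0.5]]]'

```text
time_s: 10.1
ee_pos: [488.8, 16.7, 14.2]
ee_rot: [-180.0, 0.2, 90.1]
force: [0.1, -12.4, 2.0]
gripper_width: 68.4
gripper_force: 6.4
```

Request:
send_rows --targets '[[[0,0,0,0,0.005,0,-0.5],[0,0,0,0,0.005,0,-0.5],[0,0,0,0,0,0,-0.5]]]'

```text
time_s: 10.4
ee_pos: [488.9, 17.6, 14.3]
ee_rot: [180.0, 0.3, 90.2]
force: [-0.8, -18.5, 3.1]
gripper_width: 68.4
gripper_force: 9.1
```

Request:
send_rows --targets '[[[0,0,0,0,-0.02,0,-0.5],[0,0,0,0,-0.05,0,-0.5],[0,0,0,0,-0.2,0,-0.5],[0,0,0,0,-0.2,0.1,-0.5],[0,0,0,0,-0.25,0.2,-0.5],[0,0,0,0,-0.25,0.2,-0.5],[0,0,0,0,-0.25,0.2,-0.5],[0,0,0,0,0,0,-0.5]]]'

```text
time_s: 11.2
ee_pos: [491.7, -195.0, 132.0]
ee_rot: [179.4, 0.3, 89.8]
force: [0.4, 1.2, 0.2]
gripper_width: 68.4
gripper_force: 0.0
```

Run:
```python
from m import *
for n in("side","top"):
    im,W=cloud(n)
    rect(n,W,15,26,430,590,-60,131); rect(n,W,125,143,430,590,30,134); 
    P=W.reshape(-1,3);P=P[np.isfinite(P).all(1)];X,Y,Z=P.T
    for z0,z1 in((193,209),(215,230)):
        bk=P[(X>400)&(X<600)&(Y>110)&(Y<205)&(Z>z0)&(Z<z1)]
        xs=[(c,np.percentile(bk[abs(bk[:,0]-c)<5,1],4)) for c in range(435,566,10) if (abs(bk[:,0]-c)<5).sum()>8]
        f=np.polyfit(*np.array(xs).T,1); print("row",np.degrees(f[0]).round(2),np.polyval(f,500).round(1),np.percentile(bk[:,0],[1,99]).round(1))
    g=cv2.resize(im[120:270,220:400],None,fx=2.2,fy=2.2,interpolation=2); 
    a=g if n=="side" else np.hstack([a,g])
cv2.imwrite("pics/fin.png",a[:,:,::-1])
s=env.state();print(s["time_s"],s["ee_pos"],s["force"])
```

```text
side 15 724 [496.4  58.5] [98.9 47.2] 0.46 [[447.0, 82.0], [447.0, 35.0], [546.0, 35.0], [546.0, 82.0]]
side 125 0
row -0.11 136.1 [424.5 569.3]
row -0.21 166.1 [424.2 567.4]
top 15 1087 [497.9  75.9] [81.  97.7] 89.37 [[449.0, 36.0], [546.0, 35.0], [547.0, 116.0], [450.0, 117.0]]
top 125 284 [497.5 125.8] [14.7 97.1] 89.42 [[449.0, 119.0], [546.0, 118.0], [546.0, 133.0], [449.0, 134.0]]
row 0.09 136.8 [424.1 567.9]
row 0.5 166.5 [424.8 567.7]
11.3 [ 488.50926966 -190.24662249  127.8141647 ] [ 0.17090037  0.56024462 -0.19901014]
```

View pics/fin.png

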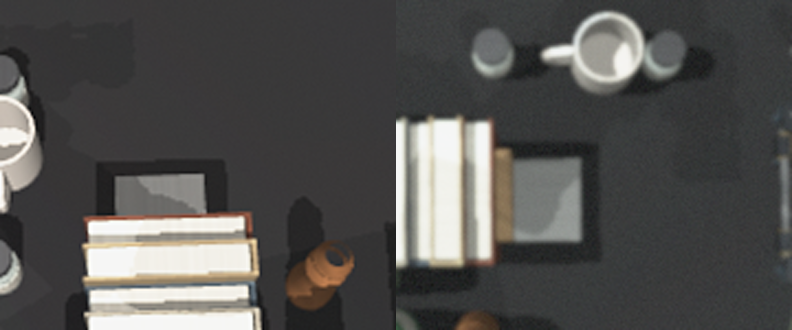

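The picture shows the upright flush against the end book's cover and the row standing. It is centred, with the bookend at x≈497 against the book's 497. The foot end at y≈35.5 puts the back at about 136, where the cover is. The bystanders haven't moved.

```bash
python3 -c "
from workcell import env
print(env.job_done())"
```

```text
the job is handed in; nothing more can be done
None
```

The bookend is standing on its steel foot, flat against the end book's cover and centred on it to within about 1 mm as measured. I only pushed it; the books are still in their row, the other kitchen things have not moved, and the job is handed in at about 11 s.

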